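# Lay out a dismantled lens for reassembly

### The arm

A 7-joint arm with a two-finger parallel gripper is mounted at the origin on the work surface. World frame = base frame: x ahead of the robot, y to its left, z up, the work surface at z = 0. Lengths are in m, angles in rad, forces in N, time in s.
With the tool pointing down it reaches from about 0.4 to 0.9 m from the base axis. Payload 5.5 kg.
Tool frame: the origin (TCP) lies midway between the tips of the shut fingers; the grasp point (between the pads) lies 19 mm behind it (manip.grip_depth is the distance from the TCP to the grasp point, in m); z points along the fingers, y is the line along which they close (so a half turn about z gives the same grasp; the last joint's range is limited). The gripper opens to 92 mm and grips with 3 to 60 N. Pads are 19 mm wide; open, the fingers measure 130 mm over their backs; the gripper's body (75 mm by 190 mm) begins 47 mm behind the grasp point.
Start: joints at [1.599, 0.501, -0.427, 1.55, 0.221, 1.138, -0.21], TCP at [0.151, -0.632, 0.227] pointing down, gripper open.
Joint ranges: [-2.88, 2.88], [-0.31, 2.03], [-1.54, 1.56], [0.2, 2.42], [-1.41, 4.55], [0.19, 2.02], [-2.57, 2.57]. Speed limits (rad/s): [2.57, 2.57, 3.14, 3.14, 3.14, 3.14, 3.14].

### API

Orientations are given as a unit quaternion [x, y, z, w].
In Python, from bench import manip, effector, viewer gives the robot as it stands. Calls block until the motion is done:
- manip.move_pose(position, orientation): joint-space move of the TCP to a pose.
- manip.servo_line(position, ori=None, vel=0.15): straight line of the TCP; ori=None keeps the orientation; vel is the mean speed in m/s.
- manip.movej(angles): joint-space move.
- effector.open_jaws() and effector.close(f_grip=None): open the fingers fully, or close them until they stop; f_grip is the grip in N (None keeps the last).
- manip.sleep(seconds).
- manip.solve_ik(position, orientation): joint angles nearest the present ones, or None.
- viewer.get_image(name): name is "side" or "top"; returns the picture (384x512x3 uint8, red, green, blue); there is no depth.
- viewer.get_calibration(name): a dict with "vfov" (degrees; the focal length in pixels is half the picture's height over the tangent of half this angle, whatever the lens; pixels are square), "cx", "cy" (the principal point, pixels), "eye" and "attitude" of the camera in the world. Camera axes: x right, y down, z forward; pixel columns grow to the right and rows downward; lengths in m; the calibration is good to about 2 mm. A picture is of the moment at which its call begins. get_calibration takes no time and is no camera call.
A pose or a line that the arm cannot do raises manip.PlanningError and nothing moves.
- manip.hand_in(): hands the job in; it is judged then, once.
Readings, each from a call of its own:
- manip.current_clock(): time.
- manip.current_q(): joint angles.
- manip.current_joint_velocities(): joint speeds.
- manip.current_tau(): joint torques, N m.
- manip.current_tool_pos(): TCP position.
- manip.current_tcp_rot(): TCP orientation.
- manip.current_force(): force on the tool from outside, world axes, zero at the start.
- manip.current_wrist_torque(): the same for the moment, N m.
- manip.current_finger_gap(): finger opening in m.
- manip.current_gripper_force(): force on a finger pad.
Only numpy, scipy, OpenCV 4.12 (cv2) and the standard library are available. Lean on these libraries where they do the work, as an engineer would, in place of code of your own. Each camera call takes 0.05 s, during which the arm holds its last target. There are 200 camera calls.

### The job

Lay out the lens parts along the mat's printed line that runs from the camera to the red charger: the lens barrel upright, midway between camera and charger; the glass lens cell midway between the barrel and the camera; the green-lidded screw pot midway between the barrel and the charger. Lay the brass ring flat and centred on top of the barrel, and close the camera with the white body cap, flat and centred on its mount. Set every part down gently without dropping it, keep it the way up it lies now, and leave the screwdriver and the multimeter alone.

Things in the scene. Friction and masses are not known exactly. Their poses are not given: they have to be found in the camera images.
- mat: Teal repair mat fixed on the black bench, 360 x 660 mm, 3 mm thick; all parts stand on it. Origin at its underside (bench height), below the middle of the 560 mm white printed line that runs along its y axis (x = 0); x points away from the robot, yaw within 0.12 rad. The mat spans x -230 to +130 mm. White border lines near its edges mean nothing.
- camera: Camera fixed on its back on the mat: dark block 112 (its x, -45 to +67) x 68 x 38 mm high; black grip at the +x end, 43 mm high; round steel lens mount facing up, diameter 62, flat solid top 45 mm high (black throat and green sensor drawn on). Origin at the underside below the mount's centre. On the printed line, 180 mm from its middle, at the left or right end (varies).
- charger: Red battery charger with dark vent slots, 100 mm (x) x 68 mm (y) x 40 mm high; it does not move. Origin at the centre of its underside. It stands on the printed line 180 mm from the line's middle, at the other end than the camera.
- barrel: Lens barrel: upright dark cylinder, diameter 56 mm, 45 mm high, with a silver band, a thin orange band and a flat solid top with blue glass drawn on it. About 0.13 to 0.25 kg. Origin at the centre of its underside.
- brass_ring: Brass ring lying flat, outer diameter 50 mm, bore 36 mm, 12 mm high. Origin at the centre of its underside.
- cap: White body cap lying flat: disc of diameter 58 mm, 14 mm high, with a grey disc and a red dot on top. Origin at the centre of its underside.
- pot: Closed screw pot: cream cylinder of diameter 36 mm with a green lid of diameter 37 mm, 32 mm high in all. Origin at the centre of its underside.
- cell: Lens cell: black cylinder of diameter 42 mm with a thin silver band and a light-blue glass dome on top, 22 mm high (dome top 24.5 mm). Origin at the centre of its underside.
- screwdriver: Bystander: screwdriver with a green handle, about 170 mm long, lying loose on the mat behind the printed line (about 95 mm farther from the robot) and about parallel to it. Origin at the middle of its length, on its underside; its x axis runs along it, tip to +x.
- multimeter: Bystander: dark grey multimeter lying loose on the bench at the right, off the mat, 160 (x) x 85 (y) x 46 mm high with its dial. Origin at the centre of its underside.

How it is judged:
At the end, for the whole second after the job is handed in: Barrel within 15 mm of the line's middle (x and y); cell and pot within 15 mm of the line, 75-105 mm from camera mount / charger centre, 70-110 mm from the barrel; all three on the mat. Ring on barrel, cap on mount: within 10 mm of centred. Tilt under 0.12 rad; released, at rest (x of barrel in the frame of mat between -0.015 and 0.015 m and y of barrel in the frame of mat between -0.015 and 0.015 m and x of pot in the frame of mat between -0.015 and 0.015 m and horizontal distance between pot and charger between 0.075 and 0.105 m and horizontal distance between pot and barrel between 0.07 and 0.11 m and x of cell in the frame of mat between -0.015 and 0.015 m and horizontal distance between cell and camera between 0.075 and 0.105 m and horizontal distance between cell and barrel between 0.07 and 0.11 m and z of barrel in the frame of mat between -0.002 and 0.008 m and z of pot in the frame of mat between -0.002 and 0.008 m and z of cell in the frame of mat between -0.002 and 0.008 m and horizontal distance between brass_ring and barrel below 0.01 m and z of brass_ring in the frame of barrel between 0.041 and 0.049 m and horizontal distance between cap and camera below 0.01 m and z of cap in the frame of camera between 0.041 and 0.049 m and angle between each of barrel, brass_ring, cap, pot, cell's own z axis and vertical below 0.12 rad and linear speed of each of barrel, brass_ring, cap, pot, cell below 0.01 m/s and angular speed of each of barrel, brass_ring, cap, pot, cell below 0.1 rad/s); the robot touches nothing.
It fails at once if the screwdriver is pushed more than 20 mm from its place (distance of screwdriver from where it was at the start of the episode above 0.02 m).
It fails at once if the multimeter is pushed more than 20 mm from its place (distance of multimeter from where it was at the start of the episode above 0.02 m).
It fails at once if a part is dropped or flung (moves faster than 0.6 m/s while the fingers do not touch it) ((linear speed of barrel above 0.6 m/s and contact force between barrel and the fingers below 0.01 N) or (linear speed of brass_ring above 0.6 m/s and contact force between brass_ring and the fingers below 0.01 N) or (linear speed of cap above 0.6 m/s and contact force between cap and the fingers below 0.01 N) or (linear speed of pot above 0.6 m/s and contact force between pot and the fingers below 0.01 N) or (linear speed of cell above 0.6 m/s and contact force between cell and the fingers below 0.01 N)).
It also fails if it takes over 104 s, if anything falls off the work surface, if the arm or the gripper's body presses on something with over 40 N, if the wrist force passes 120 N, or if a joint passes its speed limit or range.

## Working session

There is one attempt and no reset: what is moved stays moved. The work goes in short steps, each a Python script; the robot and the scene stay as the last script left them, time stands still between calls to the robot, and variables do not carry over. Pictures are saved under pics/ and viewed, at most 14 in all, crops included, and the job is handed in when it is done.

```bash
mkdir -p pics; ls
python3 - <<'E'
from bench import manip, effector, viewer
import cv2
for n in("top","side"):
    cv2.imwrite(f"pics/{n}0.png",viewer.get_image(n)[:,:,::-1]); print(n,viewer.get_calibration(n))
print(manip.current_clock(),manip.current_tool_pos(),manip.current_tcp_rot(),manip.grip_depth,manip.current_finger_gap())
E
```

```text
pics
top {'vfov': 44.701848164471386, 'cx': 257.46538988476345, 'cy': 194.5812054881269, 'eye': array([ 0.39144742, -0.11304159,  1.33493063]), 'attitude': array([ 0.71012811, -0.69895931,  0.06107526, -0.05868362])}
side {'vfov': 47.99565178005714, 'cx': 256.67425960609853, 'cy': 192.9932762424641, 'eye': array([0.55281945, 0.59563688, 0.85154974]), 'attitude': array([-0.01357671,  0.93644842, -0.35044017,  0.00846798])}
0.1 [ 0.15104818 -0.63156177  0.22579452] [ 9.93111633e-01  1.17168819e-01 -7.57783684e-05 -8.63676382e-04] 0.0188 0.09185040759227364
```

View pics/top0.png

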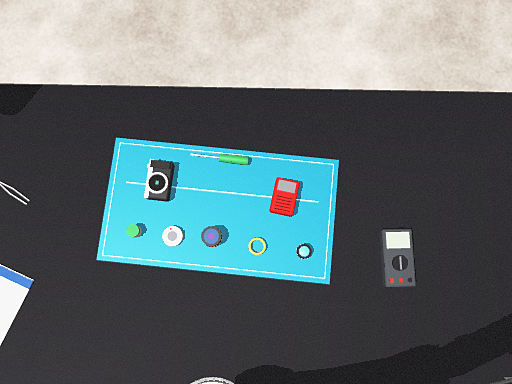

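View pics/side0.png

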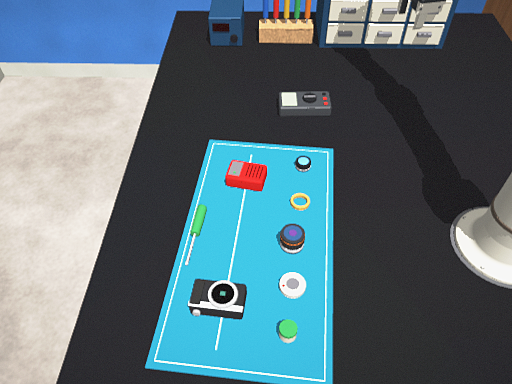

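```bash
cat > vis.py <<'E'
import numpy as np, cv2
from scipy.spatial.transform import Rotation as R
from scipy.optimize import least_squares
from bench import viewer
def cal(n):
    c=viewer.get_calibration(n); f=192/np.tan(np.radians(c['vfov'])/2)
    return f,c['cx'],c['cy'],np.array(c['eye']),R.from_quat(c['attitude']).as_matrix()
def proj(n,P):
    f,cx,cy,e,M=cal(n); p=(np.atleast_2d(P)-e)@M
    return np.c_[cx+f*p[:,0]/p[:,2],cy+f*p[:,1]/p[:,2]]
def ray(n,uv,z):
    f,cx,cy,e,M=cal(n); uv=np.atleast_2d(uv).astype(float)
    d=np.c_[(uv[:,0]-cx)/f,(uv[:,1]-cy)/f,np.ones(len(uv))]@M.T
    return (e+d*((z-e[2])/d[:,2])[:,None])[:,:2]
def masks(img):
    h=cv2.cvtColor(img,cv2.COLOR_RGB2HSV)
    teal=cv2.inRange(h,(88,150,30),(102,255,255))
    return teal
def mat_mask(img):
    t=cv2.morphologyEx(masks(img),cv2.MORPH_CLOSE,np.ones((3,3)))
    c=max(cv2.findContours(t,cv2.RETR_EXTERNAL,cv2.CHAIN_APPROX_NONE)[0],key=cv2.contourArea)
    m=np.zeros_like(t); cv2.drawContours(m,[cv2.convexHull(c)],-1,255,-1); return m,cv2.convexHull(c)
def circ(x,y,z,r):
    a=np.linspace(0,2*np.pi,60); return np.c_[x+r*np.cos(a),y+r*np.sin(a),0*a+z]
def silh(n,x,y,z0,h,r):
    hu=cv2.convexHull(proj(n,np.r_[circ(x,y,z0,r),circ(x,y,z0+h,r)]).astype(np.float32))
    m=cv2.moments(hu); return np.array([m['m10']/m['m00'],m['m01']/m['m00']]),m['m00']
def locate(n,uv,z0,h,r):
    return least_squares(lambda p:silh(n,p[0],p[1],z0,h,r)[0]-uv,ray(n,uv,z0+h/2)[0]).x
E
cat > m1.py <<'E'
from vis import *
D={'barrel':(.045,.028),'brass_ring':(.012,.025),'cap':(.014,.029),'pot':(.032,.018),'cell':(.022,.021)}
seed={'top':dict(pot=(134,230),cap=(172,236),barrel=(211,237),brass_ring=(257,246),cell=(304,251)),
'side':dict(pot=(288,331),cap=(292,285),barrel=(292,237),brass_ring=(300,201),cell=(304,163))}
for n in('top','side'):
    img=cv2.imread(f'pics/{n}0.png')[:,:,::-1].copy()
    mm,hull=mat_mask(img)
    ap=cv2.approxPolyDP(hull,6,True)[:,0]; W=ray(n,ap,.003)
    print(n,'corners',ap.tolist(),W.round(4).tolist())
    ob=cv2.bitwise_and(cv2.bitwise_not(masks(img)),mm)
    k,lab,st,ce=cv2.connectedComponentsWithStats(ob,connectivity=4)
    vis=img[:,:,::-1].copy()
    for o,s in seed[n].items():
        l=lab[s[1]-12:s[1]+13,s[0]-12:s[0]+13]; i=np.bincount(l[l>0]).argmax()
        m=(lab==i).astype(np.uint8); c,_=cv2.findContours(m,cv2.RETR_EXTERNAL,cv2.CHAIN_APPROX_NONE)
        f=np.zeros_like(m); cv2.drawContours(f,c,-1,1,-1)
        M=cv2.moments(f,True); uv=np.array([M['m10'],M['m01']])/M['m00']
        h,r=D[o]; xy=locate(n,uv,.003,h,r)
        print(o,uv.round(1),'area',M['m00'],'model',round(silh(n,*xy,.003,h,r)[1]),xy.round(4))
        for z in(.003,.003+h): cv2.polylines(vis,[proj(n,circ(*xy,z,r)).round().astype(int)],True,(255,0,255))
    u0,v0,u1,v1=(90,130,345,290) if n=='top' else (150,135,340,384)
    cv2.imwrite(f'pics/{n}1.png',cv2.resize(vis[v0:v1,u0:u1],None,fx=3 if n=='top' else 2.3,fy=3 if n=='top' else 2.3,interpolation=cv2.INTER_NEAREST))
E
python3 m1.py
```

```text
top corners [[338, 160], [328, 284], [97, 257], [116, 137]] [[0.7263, -0.3504], [0.3684, -0.3175], [0.4333, 0.3346], [0.7852, 0.3044]]
pot [133.4 230.6] area 176.0 model 168 [0.5081 0.2321]
cap [172.1 235.8] area 356.0 model 349 [0.4959 0.124 ]
barrel [211.4 236.3] area 362.0 model 354 [0.4948 0.0109]
brass_ring [256.6 245.9] area 264.0 model 251 [ 0.4711 -0.1157]
cell [303.4 251. ] area 192.0 model 189 [ 0.4586 -0.2473]
side corners [[210, 139], [333, 149], [332, 383], [260, 383], [145, 367]] [[0.7247, -0.3487], [0.3685, -0.3148], [0.4247, 0.3281], [0.5602, 0.332], [0.7833, 0.3089]]
pot [287.6 330.8] area 379.0 model 366 [0.5076 0.2354]
cap [292.2 284.8] area 600.0 model 581 [0.4953 0.1266]
barrel [291.9 238.2] area 632.0 model 646 [0.4944 0.0145]
brass_ring [299.7 201.2] area 311.0 model 292 [ 0.4708 -0.1129]
cell [302.7 163.5] area 210.0 model 220 [ 0.4585 -0.243 ]
```

View pics/top1.png

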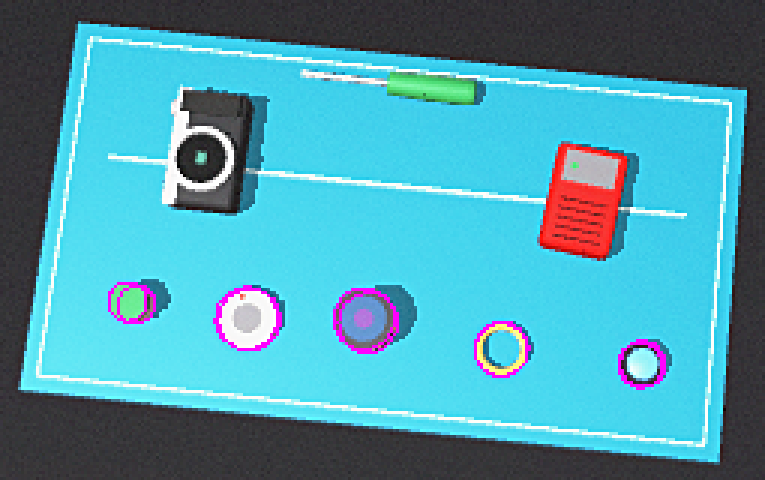

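View pics/side1.png

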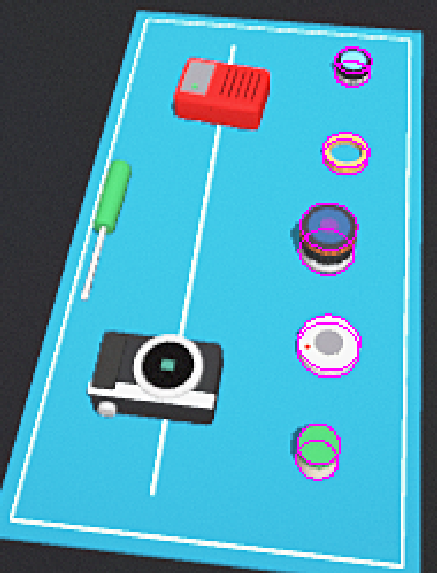

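The overlaid outlines match the parts in both pictures: pot (133,231), cap (172,236), barrel (211,236), ring (257,246) and cell (303,251) in top. The camera is at the left end, with its mount near (157,183), and the charger is at the right end. Next I fit the mat and camera, check IK, and place the barrel first.

```bash
cat > m2.py <<'E'
from vis import *
from bench import manip
obs=[];mod=[]
T=[(338,160),(328,284),(97,257),(116,137)]; S=[(210,139),(333,149),(145,367)]
for n,L,Mo in(('top',T,[(.13,-.33),(-.23,-.33),(-.23,.33),(.13,.33)]),('side',S,[(.13,-.33),(-.23,-.33),(.13,.33)])):
    obs+=list(ray(n,L,.003)); mod+=Mo
    ends=[(126,182),(318.7,201.7)] if n=='top' else None
    if ends: obs+=list(ray(n,ends,.003)); mod+=[(0,.28),(0,-.28)]
obs=np.array(obs);mod=np.array(mod)
rm=lambda a:np.array([[np.cos(a),-np.sin(a)],[np.sin(a),np.cos(a)]])
s=least_squares(lambda p:(mod@rm(p[2]).T+p[:2]-obs).ravel(),[.55,0,-.09],loss='soft_l1',f_scale=.003)
print('mat',s.x.round(4)); print((s.fun.reshape(-1,2)*1e3).round(1).tolist())
x,y,a=s.x
P=lambda u,v:rm(a)@[u,v]+[x,y]
for n,uv in(('top',(156.7,182.7)),('side',None)):
    img=cv2.imread(f'pics/{n}0.png')
    c=P(0,.18); p=proj(n,[*c,.048])[0]
    h=cv2.cvtColor(img,cv2.COLOR_BGR2HSV)
    g=cv2.inRange(h,(60,60,60),(90,255,255)); yy,xx=np.nonzero(g)   # green sensor
    k=np.hypot(xx-p[0],yy-p[1])<12; uvs=np.array([xx[k].mean(),yy[k].mean()])
    print(n,'mount predicted',c.round(4),'sensor',uvs.round(1),ray(n,uvs,.048)[0].round(4))
q=[np.cos(0),0,0,0]
for da in(0,np.pi):
    # tool y along mat x
    th=a+da; yv=np.array([np.cos(th),np.sin(th),0]); z=np.array([0,0,-1]); M=np.c_[np.cross(yv,z),yv,z]
    qq=R.from_matrix(M).as_quat(); print(da,qq.round(4),[None if (j:=manip.solve_ik([*p,zz],qq)) is None else j.round(2)[[0,4,6]].tolist() for p in((.459,-.245),(.495,.013),(.508,.234),P(0,.18),P(0,0)) for zz in(.008,.15)])
E
python3 m2.py
```

```text
mat [ 0.6264 -0.0106 -0.0899]
[[-0.0, -0.6], [-0.7, -1.2], [-6.4, 4.0], [0.3, 1.9], [1.1, 1.8], [-0.3, 3.4], [1.5, -2.3], [-0.8, -3.9], [2.2, -2.6]]
top mount predicted [0.6425 0.1686] sensor [156.5 182. ] [0.643  0.1681]
side mount predicted [0.6425 0.1686] sensor [222.5 293. ] [0.6416 0.171 ]
0 [0.7382 0.6746 0.     0.    ] [[1.0, 0.7, -0.24], [1.16, 0.47, -0.06], [0.41, 0.6, -0.69], [0.9, 0.75, -0.83], [0.23, 0.94, -1.3], [0.42, 0.85, -1.26], [0.17, 0.68, -0.88], [0.4, 0.82, -0.96], [0.52, 0.75, -0.68], [0.63, 0.64, -0.6]]
3.141592653589793 [-0.6746  0.7382  0.      0.    ] [[0.23, -0.26, -2.56], [-0.42, -0.65, -2.2], [0.87, 1.24, 2.0], [0.9, 0.75, 2.32], [0.4, 1.24, 1.67], [0.42, 0.85, 1.88], [0.46, 1.26, 1.98], [0.46, 0.97, 2.1], [-0.75, -1.13, -2.43], [-0.84, -1.0, -2.49]]
```

```bash
cat > rob.py <<'E'
import numpy as np, cv2
from bench import manip, effector, viewer
MAT=(.6264,-.0106,-.0899); Q=[.7382,.6746,0,0]; Q=list(np.array(Q)/np.linalg.norm(Q))
def P(u,v):
    c,s=np.cos(MAT[2]),np.sin(MAT[2]); return np.array([MAT[0]+c*u-s*v,MAT[1]+s*u+c*v])
START=dict(pot=(.5078,.2337),cap=(.4956,.1253),barrel=(.4946,.0127),brass_ring=(.471,-.1143),cell=(.4586,-.2451))
def transfer(name,goal,base,dz,f=20,zc=.125):
    """dz: TCP above the part's underside; base: world height it is set down on."""
    xy=START[name]
    print(name,'t',round(manip.current_clock(),1))
    try: manip.servo_line([*xy,zc],ori=Q,vel=.3)
    except manip.PlanningError: manip.move_pose([*xy,zc],Q)
    manip.servo_line([*xy,.003+dz],vel=.1)
    effector.close(f_grip=f)
    print('gap',round(manip.current_finger_gap(),4),'force',round(manip.current_gripper_force(),1))
    manip.servo_line([*xy,zc],vel=.12)
    manip.servo_line([*goal,zc],vel=.2)
    manip.servo_line([*goal,base+dz+.015],vel=.12)
    manip.servo_line([*goal,base+dz+.001],vel=.03)
    print('gap',round(manip.current_finger_gap(),4),'F',np.round(manip.current_force(),1),'tcp',np.round(manip.current_tool_pos(),4),'want',np.round([*goal,base+dz+.001],4))
    effector.open_jaws()
    manip.servo_line([*goal,zc],vel=.15)
    print('t',round(manip.current_clock(),1))
def snap(tag):
    for n in('top','side'): cv2.imwrite(f'pics/{n}_{tag}.png',viewer.get_image(n)[:,:,::-1])
E
python3 - <<'E'
from rob import *
manip.move_pose([*START['barrel'],.125],Q)
transfer('barrel',P(0,0),.003,.012)
E
```

```text
barrel t 2.7
gap 0.056 force 20.0
gap 0.0555 F [ 0.2 -0.5 -1.7] tcp [ 0.6263 -0.0105  0.0159] want [ 0.6264 -0.0106  0.016 ]
t 10.0
```

Run:
```python
from rob import *
transfer('cell',P(0,.09),.003,.004)
transfer('pot',P(0,-.09),.003,.008)
manip.servo_line([.42,-.2,.2],vel=.3)
snap('a')
a=cv2.imread('pics/top_a.png')[130:290,90:345]; b=cv2.imread('pics/side_a.png')[135:384,150:340]
a=cv2.resize(a,(459,288)); b=cv2.resize(b,(340,446))
c=np.zeros((446,799,3),np.uint8); c[:288,:459]=a; c[:,459:]=b; cv2.imwrite('pics/a.png',c)
```

```text
cell t 10.0
gap 0.0414 force 20.0
gap 0.0414 F [-0.8  0.2 -0.8] tcp [0.6344 0.0791 0.0079] want [0.6345 0.079  0.008 ]
t 19.9
pot t 19.9
gap 0.0365 force 20.0
gap 0.0358 F [ 0.4 -0.3  0. ] tcp [ 0.6182 -0.1001  0.0119] want [ 0.6183 -0.1002  0.012 ]
t 29.4
```

View pics/a.png

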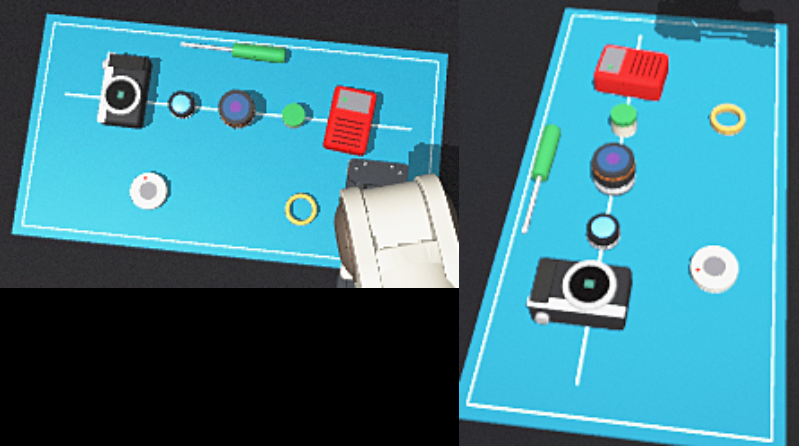

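All three stand on the line: barrel (237,108), cell (181,104) and pot (293,114) in the left panel. Ring and cap come next.

Run:
```python
from rob import *
transfer('brass_ring',P(0,0),.048,.003,f=15)
transfer('cap',P(0,.18),.048,.003,f=15)
manip.servo_line([.42,-.2,.2],vel=.3)
snap('b')
a=cv2.imread('pics/top_b.png')[150:230,130:310]; b=cv2.imread('pics/side_b.png')[135:335,180:330]
a=cv2.resize(a,(450,200)); b=cv2.resize(b,(349,465))
c=np.zeros((465,799,3),np.uint8); c[:200,:450]=a; c[:,450:]=b; cv2.imwrite('pics/b.png',c)
```

```text
brass_ring t 30.5
gap 0.0488 force 15.0
gap 0.0491 F [ 0.7 -0.  -0.3] tcp [ 0.6264 -0.0105  0.052 ] want [ 0.6264 -0.0106  0.052 ]
t 38.1
cap t 38.1
gap 0.0574 force 15.0
gap 0.0573 F [ 0.2 -0.1 -0.3] tcp [0.6425 0.1688 0.0519] want [0.6426 0.1687 0.052 ]
t 45.6
```

View pics/b.png

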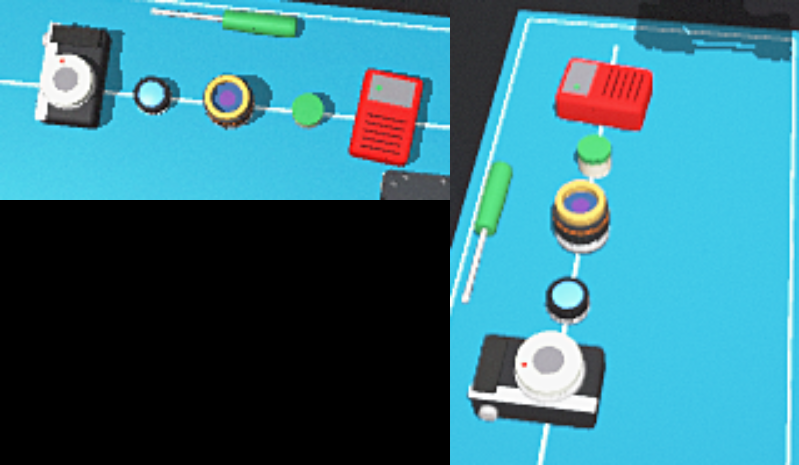

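The ring sits centred on the barrel (228,99) and the cap on the mount (67,78). I'll check both numerically before handing in.

Run:
```python
from vis import *
from rob import P
for n in('top','side'):
    h=cv2.cvtColor(cv2.imread(f'pics/{n}_b.png'),cv2.COLOR_BGR2HSV)
    for o,lo,hi,c,z,rad in(('ring',(15,90,90),(35,255,255),P(0,0),.060,.035),('cap disc',(0,0,110),(180,60,195),P(0,.18),.062,.018),('pot lid',(45,80,60),(80,255,255),P(0,-.09),.035,.03),('cell dome',(85,40,150),(105,135,255),P(0,.09),.0265,.018)):
        m=cv2.inRange(h,lo,hi); yy,xx=np.nonzero(m); w=ray(n,np.c_[xx,yy],z); w=w[np.hypot(*(w-c).T)<rad]
        print(n,o,len(w),((w.min(0)+w.max(0))/2-c).round(4),(w.mean(0)-c).round(4))
```

```text
top ring 135 [-0.0011 -0.0022] [-0.0016 -0.002 ]
top cap disc 73 [-0.0008 -0.0008] [ 0.0001 -0.0016]
top pot lid 134 [ 0.     -0.0014] [-0.0008 -0.002 ]
top cell dome 82 [-0.0002  0.0005] [ 0.0005 -0.0022]
side ring 219 [-0.0009  0.0069] [-0.0013  0.008 ]
side cap disc 122 [-0.0007  0.0018] [-0.0004  0.0017]
side pot lid 151 [-0.0009  0.006 ] [-0.0011  0.0061]
side cell dome 122 [-0.0015  0.0027] [-0.0009  0.0027]
```

```bash
python3 -c "
from bench import manip
print(manip.current_clock(),manip.hand_in())"
```

```text
the job is handed in; nothing more can be done
47.2833 None
```

I placed all five parts and handed the job in at 47.3 s of the 104 s limit. The hand-in gave no verdict. The last top view put the ring, cap, pot and cell within about 3 mm of target; the side view agreed for the cap and cell but read 6–8 mm along the line for the ring and pot, which I put down to their visible sides. I checked the barrel only by eye and by where the gripper released it, and I never touched the screwdriver or multimeter.

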